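Put the balancing kit back into its three nests

ROBOT

A 6-joint arm with a two-finger parallel gripper is mounted at the origin on a cart in front of the work surface, level with it; the furniture and walls round the work are solid. World frame = base frame: x ahead of the robot, y to its left, z up, the work surface at z = 0. Lengths are in mm, angles in rad, forces in N, time in s.
With the tool pointing down it reaches from about 350 to 975 mm from the base axis. Payload 7.1 kg.
Tool frame: the origin (TCP) lies at the very end of the fingers, on their centre line; the grasp point (between the pads) lies 19 mm behind it (ctrl.pinch_z is the z of the grasp point in the tool frame, in mm); z points along the fingers, y is the direction in which the jaws open and shut (so a half turn about z gives the same grasp; the last joint's range is limited). The gripper opens to 88 mm and grips with 3 to 60 N. Pads are 20 mm wide; open, the fingers measure 115 mm over their backs; the gripper's body (75 mm by 178 mm) begins 61 mm behind the grasp point.
Start: joints at [1.235, 0.423, 1.63, -0, 1.089, -0.019], TCP at [194.673, 593.892, 222.675] pointing down, gripper open.
Joint ranges: [-3, 3], [-0.9, 2.11], [0.09, 2.58], [-1.31, 4.45], [0.11, 2.69], [-2.54, 2.54]. Speed limits (rad/s): [2.39, 2.39, 3.01, 3.14, 3.14, 3.14].

INTERFACE

Orientations are given as a rotation vector (axis times angle).
In Python, from workcell import get_obs, optics, ctrl gives the robot as it stands.
- The arm moves only by the shell command python3 -m jog 'ROWS'. ROWS is a JSON object of lists of equal length, an entry for each row: "delta_rot": the turn, a rotation vector about the tool's x, y, z in rad, a list of three; "translation": the shift along the tool's x, y, z in mm, a list of three; "hand": the opening, from -1 (shut) to 1 (fully open). In form: {"delta_rot": [[rx, ry, rz], ...], "translation": [[x, y, z], ...], "hand": [hand, ...]}. A call has 1 to 5 rows; each row is the pose to reach, as a shift and turn from the pose commanded when the call began, along the tool's axes at that moment; what a row does not reach only later rows make up. A row lasts 1/10 s, in which the tool goes at most 50 mm and 8.59 degrees, less where a joint would pass 70% of its speed; a pose out of reach is approached as far as the arm can. A call with a gripper value outside its range is refused whole. The fingers move at their own pace and stop on an object; the grip force is fixed at half the most. Time passes only in rows, so rows that repeat a pose let the fingers close. It gives the time, the measured TCP pose, the force and the opening at its end, in the units of the state.
- get_obs(): the state, without advancing time (a new reading comes with each control period).
- optics.get_image(name): name is "scene" or "top"; returns the picture (400x640x3 uint8, red, green, blue); there is no depth.
- optics.calibration(name): a dict with "intrinsics" (3x3 intrinsics, pixels), "cam_to_world" (4x4, takes a point from camera to world coordinates). Camera axes: x right, y up, looking along -z (the intrinsics and any distortion apply to the point x, -y, -z); pixel columns grow to the right and rows downward; lengths in mm; the calibration is good to about 2 mm. A picture is of the moment at which its call begins. calibration takes no time and is no camera call.
- ctrl.close_job(): hands the job in, once; it reports no verdict.
The state is a dict: "t": time; "qpos": joint angles; "qvel": joint speeds; "joint_torque": joint torques, N m; "ee_pos": TCP position; "orientation": TCP orientation; "ft_force": force on the tool from outside, world axes, zero at the start; "moment": the same for the moment, N m; "width": finger opening in mm.
Only numpy, scipy, OpenCV 4.12 (cv2) and the standard library are available. Lean on these libraries where they do the work, as an engineer would, in place of code of your own. Each camera call takes 0.05 s, during which the arm holds its last target. There are 200 camera calls.

TASK

Put the balancing kit away: stand the oil bottle upright in the smaller round nest, the screw jar upright in the larger round nest, and set the metal block with the three little weights between the four corner stops of the rectangular nest, lengthwise with it. Each must rest flat on the floor of its own nest; leave the eraser and the hex key where they lie.

Things in the scene. Friction and masses are not known exactly. Their poses are not given: they have to be found in the camera images.
- bottle_mid (a point): Centre, half-way up, of the loose oil bottle: a yellow round dropper bottle standing upright, 104 mm tall with its narrow red nozzle, body 38 mm across and straight-sided from the bottom to about 60 mm up (so the top of the body is about 10 mm above this point, the underside 52 mm below it). About 0.09 kg. z points up.
- jar_mid (a point): Centre, half-way up, of the loose screw jar: a clear round jar with a grey cap (fixed) and small screws inside, 49 mm across, 58 mm tall, standing upright; underside 29 mm below this point. About 0.07 kg. z points up.
- block_mid (a point): Centre, half-way up, of the loose trial-mass block: a light metal block 32 mm (its x) by 56 mm (its y), 16 mm high, with three brass cylinders of 9 mm diameter in a row along y on top, the tallest reaching 27 mm over the underside; underside 13.5 mm below this point. Grasp it across its 32 mm width. About 0.11 kg. z points up.
- bottle_nest_floor (a point): Middle of the floor of the smaller round nest (fixed): a shallow aluminium dish with a dark floor, inner diameter 56 mm, outer 74 mm. Floor 5 mm above the bench, rim 7 mm above the floor. z points up.
- jar_nest_floor (a point): Middle of the floor of the larger round nest (fixed): the same kind of dish, inner diameter 69 mm, outer 87 mm. Floor 5 mm above the bench, rim 7 mm above the floor. z points up.
- block_nest_floor (a point): Middle of the floor of the rectangular nest (fixed): an aluminium plate 62 mm (x) by 86 mm (y) with a dark floor and an L-shaped stop at each corner, inside them 48 mm (x) by 72 mm (y). Floor 5 mm above the bench, stops 7 mm above the floor, 6 mm thick, 13 mm long inside from the corner along each side; the sides are open between them (46 mm along each long side, 22 mm at each end), so fingers can reach down there. z points up.
- eraser: Bystander: eraser in a green sleeve, 21 x 42 x 13 mm, loose; origin at the middle of its underside.
- hex_key: Bystander: black L-shaped hex key, 28 x 86 x 5 mm, loose; origin at the middle of its underside.
Things that resemble listed ones, but are neither listed nor needed, are in the scene too. What is shaped like the part that bears bottle_mid but blue or purple is not meant.

How it is judged (in metres and radians):
At the end, for the whole second after the job is handed in: Bottle, jar and block each stand upright (within 0.1 rad) and at rest on the floor of their own nest, centred within 12 mm, height within 4 mm; the block's long side within 0.4 rad of the nest's long side (horizontal distance between bottle_mid and bottle_nest_floor below 0.012 m and z of bottle_mid in the frame of bottle_nest_floor between 0.048 and 0.056 m and angle between each of bottle_mid, jar_mid, block_mid's own z axis and vertical below 0.1 rad and linear speed of each of oil_bottle, screw_jar, trial_block below 0.02 m/s and horizontal distance between jar_mid and jar_nest_floor below 0.012 m and z of jar_mid in the frame of jar_nest_floor between 0.025 and 0.033 m and horizontal distance between block_mid and block_nest_floor below 0.012 m and z of block_mid in the frame of block_nest_floor between 0.0095 and 0.0175 m and angle between the y axis of block_mid and the y axis of block_nest_floor, either way round below 0.4 rad); the robot touches nothing.
It fails at once if the eraser is shifted by more than 30 mm (distance of eraser from where it was at the start of the episode above 0.03 m).
It fails at once if the hex key is shifted by more than 30 mm (distance of hex_key from where it was at the start of the episode above 0.03 m).
It also fails if it takes over 80 s, if anything falls off the work surface, if the arm or the gripper's body presses on something with over 40 N, if the wrist force passes 120 N, or if a joint passes its speed limit or range.

## Working session

There is one attempt and no reset: what is moved stays moved. The work goes in short steps, Python scripts to look and compute and a shell command to move; the robot and the scene stay as the last step left them, time stands still between calls to the robot, and variables do not carry over. Pictures are saved under pics/ and viewed, about 12 in all and at most 16, crops included, and the job is handed in when it is done.

```bash
mkdir -p pics; ls; python3 - <<'E'
from workcell import get_obs, optics, ctrl
import cv2, numpy as np
o=get_obs(); print({k:np.round(v,3).tolist() for k,v in o.items()}, ctrl.pinch_z)
for n in ("top","scene"):
    c=optics.calibration(n); print(n,{k:np.round(v,3).tolist() if not isinstance(v,str) else v for k,v in c.items()})
    cv2.imwrite(f"pics/{n}0.png",cv2.cvtColor(optics.get_image(n),cv2.COLOR_RGB2BGR))
E
```

```text
pics
{'t': 0.0, 'qpos': [1.235, 0.424, 1.631, 0.0, 1.089, -0.019], 'qvel': [-0.002, 0.001, -0.0, -0.0, -0.0, -0.001], 'joint_torque': [-0.0, -54.465, -27.366, 0.064, 0.023, -0.0], 'ee_pos': [194.505, 593.387, 221.912], 'orientation': [-0.496, -3.102, 0.002], 'ft_force': [0.112, -0.426, -0.131], 'moment': [0.007, 0.007, 0.001], 'width': 88.077} -18.700000000000003
top {'intrinsics': [[501.098, 0.0, 316.144], [0.0, 501.098, 195.048], [0.0, 0.0, 1.0]], 'cam_to_world': [[-0.0, 0.997, -0.071, 364.853], [-0.999, -0.003, -0.038, 332.84], [-0.038, 0.071, 0.997, 966.507], [0.0, 0.0, 0.0, 1.0]]}
scene {'intrinsics': [[441.249, 0.0, 315.046], [0.0, 441.249, 202.346], [0.0, 0.0, 1.0]], 'cam_to_world': [[0.804, 0.418, -0.423, 33.203], [-0.594, 0.588, -0.549, -192.21], [0.019, 0.692, 0.721, 771.433], [0.0, 0.0, 0.0, 1.0]]}
```

View pics/top0.png

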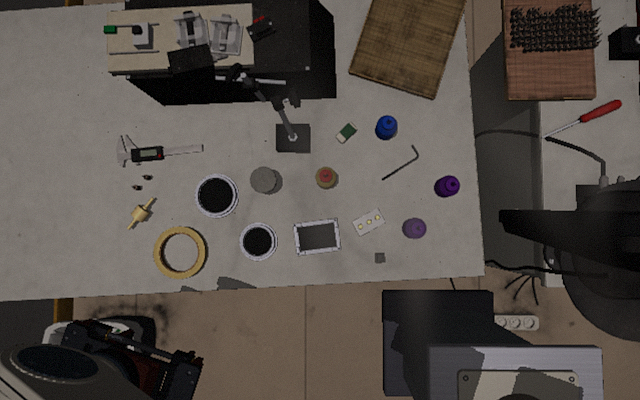

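View pics/scene0.png

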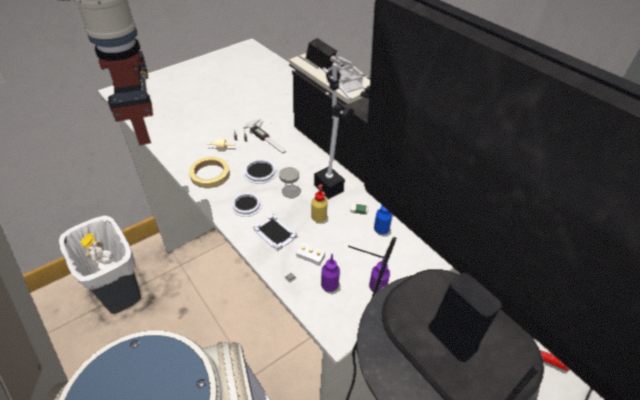

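Both views show these candidates (top-view pixels):
- **Bottle:** yellow (326,177), chosen. Rejected: blue (386,127), purple (447,186) and (414,228).
- **Jar:** grey (265,180), the only one.
- **Block:** light with three brass dots (368,221). Rejected: small grey cube (379,257).
- **Nests:** small dish (258,241), large dish (217,195), rectangular (317,237). Rejected: tape ring (180,251).
- **Obstacle:** the pole stand at (293,138).

Next I'll check these in one close crop and measure them.

```bash
cat > h.py <<'E'
from workcell import get_obs, optics, ctrl
import cv2, numpy as np
def ray(n,u,v):
    c=optics.calibration(n);K=np.array(c["intrinsics"]);T=np.array(c["cam_to_world"])
    p=np.linalg.inv(K)@[u,v,1]; return T[:3,3],T[:3,:3]@[p[0],-p[1],-p[2]]
def at(n,u,v,z):
    o,d=ray(n,u,v); return (o+d*(z-o[2])/d[2])[:2]
def tri(a,b):
    (o,d),(p,e)=ray("top",*a),ray("scene",*b)
    s=np.linalg.lstsq(np.c_[d,-e],p-o,rcond=None)[0]; P,Q=o+d*s[0],p+e*s[1]
    return (P+Q)/2,np.linalg.norm(P-Q)
def blobs(mask,amin=15):
    n,l,s,c=cv2.connectedComponentsWithStats(mask.astype(np.uint8))
    return [(np.round(c[i],1).tolist(),s[i].tolist()) for i in range(1,n) if s[i][4]>=amin]
E
python3 - <<'E'
from h import *
t=cv2.imread("pics/top0.png"); s=cv2.imread("pics/scene0.png")
for n,im,roi in (("top",t,(150,100,480,280)),("scene",s,(180,140,420,300))):
    hsv=cv2.cvtColor(im,cv2.COLOR_BGR2HSV);H,S,V=cv2.split(hsv)
    m=np.zeros(H.shape,bool);x0,y0,x1,y1=roi;m[y0:y1,x0:x1]=1
    print(n,"dark",blobs(m&(V<60),60));print("yellow",blobs(m&(H>12)&(H<35)&(S>90),8))
    print("red",blobs(m&((H<9)|(H>170))&(S>110)&(V>60),5))
a=t[100:280,160:430];b=s[130:290,190:430]
cv2.imwrite("pics/crop1.png",np.vstack([cv2.resize(a,(800,534),interpolation=cv2.INTER_CUBIC)]))
cv2.imwrite("pics/crop2.png",cv2.resize(b,(800,534),interpolation=cv2.INTER_CUBIC))
E
```

```text
top dark [([268.0, 125.1], [157, 100, 153, 53, 1438]), ([295.0, 102.7], [289, 100, 12, 8, 66]), ([476.7, 133.1], [472, 100, 8, 95, 423]), ([347.8, 131.1], [341, 124, 16, 16, 137]), ([383.0, 134.7], [375, 126, 21, 14, 106]), ([401.6, 164.8], [382, 145, 36, 35, 84]), ([157.0, 153.0], [150, 146, 15, 15, 136]), ([443.2, 187.1], [434, 176, 25, 21, 218]), ([214.9, 195.0], [198, 178, 35, 35, 943]), ([316.2, 236.5], [297, 223, 39, 29, 825]), ([202.2, 248.7], [189, 227, 19, 49, 108]), ([256.9, 241.3], [243, 227, 29, 29, 627]), ([165.8, 254.7], [160, 234, 21, 38, 143])]
yellow [([325.7, 177.9], [316, 167, 20, 20, 173]), ([151.0, 199.9], [150, 198, 4, 6, 13]), ([368.6, 221.4], [367, 220, 4, 4, 9]), ([179.7, 252.2], [153, 227, 54, 52, 1120])]
red [([159.1, 155.1], [158, 154, 3, 3, 8]), ([325.1, 175.3], [319, 169, 13, 13, 121])]
scene dark [([323.5, 144.0], [313, 140, 18, 13, 125]), ([387.0, 173.3], [334, 140, 86, 97, 4923]), ([259.6, 169.5], [249, 164, 22, 12, 217]), ([329.1, 183.5], [315, 169, 29, 29, 459]), ([245.8, 202.7], [237, 197, 19, 12, 169]), ([274.8, 231.3], [261, 220, 28, 23, 339]), ([382.9, 267.8], [373, 239, 22, 56, 160]), ([395.5, 289.0], [385, 277, 27, 23, 91])]
yellow [([207.3, 163.6], [192, 158, 34, 20, 203]), ([210.0, 181.3], [191, 171, 37, 16, 175]), ([318.8, 209.7], [312, 198, 15, 24, 300])]
red [([320.0, 193.3], [315, 184, 11, 17, 110])]
```

View pics/crop1.png

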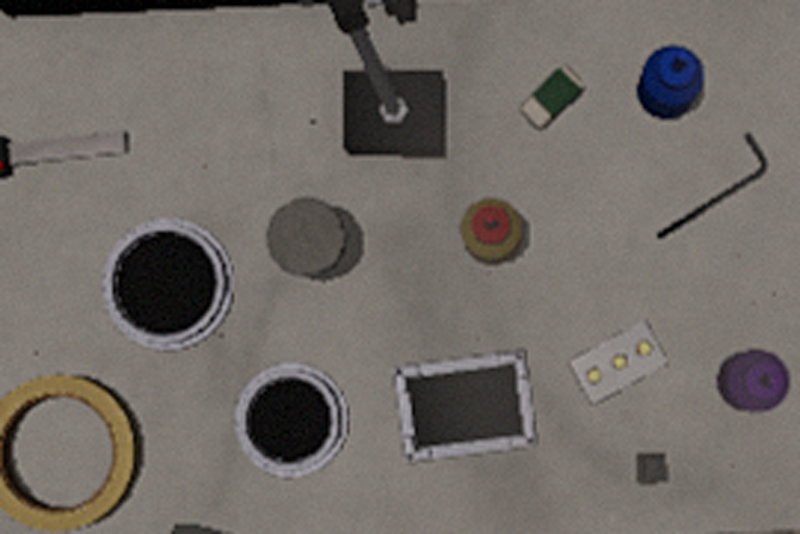

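View pics/crop2.png

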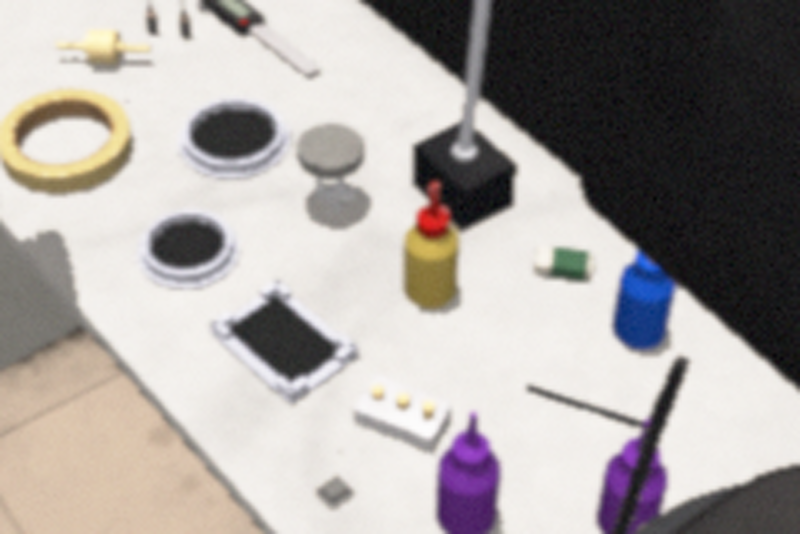

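Crop 1 confirms the choices: yellow bottle at crop (493,231), jar (306,238), block (620,362), nests (169,284), (291,420) and (465,405). Crop 2 agrees with the bottle upright. Now the numbers.

```bash
python3 - <<'E'
from h import *
t=cv2.imread("pics/top0.png");H,S,V=cv2.split(cv2.cvtColor(t,cv2.COLOR_BGR2HSV))
def roi(x0,y0,x1,y1,m):
    k=np.zeros(H.shape,bool);k[y0:y1,x0:x1]=m[y0:y1,x0:x1];
    n,l,s,c=cv2.connectedComponentsWithStats(k.astype(np.uint8),connectivity=8)
    i=1+np.argmax(s[1:,4]); return np.argwhere(l==i)[:,::-1].astype(np.float32),c[i]
print("bench V",V[215:225,290:300].mean(),"ring",V[235:248,275:280].max(0),"block",V[222,355:385])
B=V>135
for nm,r,D in (("jarnest",(190,165,245,225),87),("botnest",(232,215,285,270),74)):
    p,c=roi(*r,B);w=np.array([at("top",u,v,12) for u,v in p],np.float32);q,R=cv2.minEnclosingCircle(w)
    e=cv2.fitEllipse(cv2.convexHull(w)); print(nm,"circ",np.round(q),R*2,D,"ell",np.round(e[0],1),np.round(e[1],1),len(p))
for nm,r,z in (("blknest",(288,212,345,262),12),("block",(345,200,392,240),16)):
    p,c=roi(*r,B);w=np.array([at("top",u,v,z) for u,v in p],np.float32)
    q=cv2.minAreaRect(w);bx=cv2.boxPoints(q);print(nm,np.round(q[0],1),np.round(q[1],1),q[2],np.round(bx).tolist(),len(p))
p=[at("top",160+u/2.963,100+v/2.963,25) for u,v in ((595,376),(620,362),(644,349))];print("dots",np.round(p,1))
print("jar top",at("top",263.3,180.3,58)," bottle shoulder",at("top",325.9,177.7,60),"cap",at("top",325.1,175.3,78))
# jar cap & base in scene crop2 (scale 3.333, offset 190,130)
f=lambda u,v:(190+u/3.333,130+v/3.333)
print("jar cap sc",at("scene",*f(330,147),58),"bottle base edge",at("scene",*f(431,290),0),"nozzle",tri((160+490/2.963,100+226/2.963),f(434,186)),"red cap",tri((325.1,175.3),f(434,215)))
print("sc nests",at("scene",*f(234,133),12),at("scene",*f(188,244),12),at("scene",*f(284,340),12),"block",at("scene",*f(403,400),25))
print("pole",tri((160+394/2.963,100+108/2.963),f(465,150)),"eraser",at("top",160+552/2.963,100+97/2.963,10),"cap blue",at("top",386,125,80),"hexkey end",at("top",382,179,0))
E
```

```text
bench V 122.78 ring [168 161 135 140 134] block [153 150 149 146 152 150 150 150 149 146 140 129 138 176 171 146 123 148
 147 143 144 147 147 145 140 148 144 149 145 119]
jarnest circ [434. 563.] 85.39507293701172 87 ell [434.8 564.6] [78.  84.7] 274
botnest circ [345. 481.] 73.19189453125 74 ell [345.1 480.7] [70.5 72.4] 304
blknest [372.2 352.5] [82.7 37.8] 59.81396484375 [[335.0, 326.0], [368.0, 307.0], [409.0, 379.0], [377.0, 398.0]] 143
block [381.7 270.6] [31.7 53.6] 28.504030227661133 [[355.0, 287.0], [381.0, 240.0], [408.0, 255.0], [383.0, 302.0]] 387
dots [[371.9 285. ]
 [380.7 269.2]
 [388.9 254.1]]
jar top [456.88354382 464.09797461]  bottle shoulder [460.93708084 349.49059484] cap [463.33537319 350.5780562 ]
jar cap sc [456.37601209 461.48264407] bottle base edge [465.2916251  350.33446589] nozzle (array([460.24484167, 348.40782777, 106.04302942]), np.float64(4.1002865012088066)) red cap (array([464.24545279, 350.19839527,  75.61075569]), np.float64(1.5428188497760387))
sc nests [432.47993182 559.25748197] [344.04780856 477.51559004] [351.16012274 363.11264798] block [380.23942719 267.74109081]
pole (array([539.40205396, 410.53908054,  49.22083643]), np.float64(0.3265183751406432)) eraser [553.16482012 310.92795777] cap blue [552.77412435 241.78361955] hexkey end [464.28737783 242.33951633]
```

```bash
cat > plan.py <<'E'
import sys; from h import *
from scipy.spatial.transform import Rotation as R
# plan.py x y z jaw_deg : shift/turn from the measured pose, in tool axes
x,y,z,j=map(float,sys.argv[1:]);o=get_obs();A=R.from_rotvec(o["orientation"])
a=np.deg2rad(j); best=None
for s in (0,np.pi):
    ya=np.array([np.cos(a+s),np.sin(a+s),0]);za=np.array([0,0,-1.]);B=R.from_matrix(np.c_[np.cross(ya,za),ya,za])
    r=(A.inv()*B).as_rotvec()
    if best is None or np.linalg.norm(r)<np.linalg.norm(best): best=r
yv=A.as_matrix()[:,1]
print("pos",np.round(o["ee_pos"],1),"jaw",round(np.degrees(np.arctan2(yv[1],yv[0])),1),"T",np.round(A.inv().apply(np.array([x,y,z])-o["ee_pos"]),1),"R",np.round(best,4),"q1,q6",np.round(np.array(o["qpos"])[[0,5]],2),"t",o["t"],"w",round(float(o["width"]),1))
E
python3 - <<'E'
from h import *
c=[at("top",160+u/2.963,100+v/2.963,12) for u,v in ((394,369),(521,350),(537,442),(408,462))];c=np.array(c)
print(np.round(c,1).tolist(),c.mean(0),np.linalg.norm(np.diff(c,axis=0),axis=1),[np.degrees(np.arctan2(*(d[::-1]))) for d in (c[1]-c[0],c[2]-c[3],c[0]-c[3],c[1]-c[2])])
print("pole top",tri((240,75),(335,58)),tri((262,90),(334,95)))
E
python3 plan.py 462 350 150 128
```

```text
[[376.6, 413.3], [388.7, 331.6], [329.9, 321.6], [317.1, 404.2]] [353.0722676  367.67115838] [82.58007717 59.59201174 83.54584816] [np.float64(-81.57548466095412), np.float64(-81.17602709875587), np.float64(8.75153172382137), np.float64(9.681358929127201)]
pole top (array([571.4823087 , 456.29565755, 323.49367907]), np.float64(4.656910087880016)) (array([568.88830473, 441.46765602, 245.41241747]), np.float64(5.902271975500599))
pos [194.5 593.5 222. ] jaw 71.9 T [-330.  -147.9   72.2] R [-1.2e-03 -7.0e-04 -9.8e-01] q1,q6 [ 1.24 -0.02] t 0.1 w 87.7
```

```bash
python3 -m jog '{"translation":[[-40,-18,0],[-80,-36,0],[-120,-54,0],[-160,-72,0],[-200,-90,0]],"delta_rot":[[0,0,-0.12],[0,0,-0.24],[0,0,-0.36],[0,0,-0.48],[0,0,-0.6]],"hand":[1,1,1,1,1]}'; python3 plan.py 462 350 150 128
```

```text
t: 0.6
ee_pos: [357.5, 444.6, 222.4]
orientation: [0.451, -3.109, 0.001]
ft_force: [0.4, 0.4, 0.1]
width: 87.8
pos [357.5 444.6 222.4] jaw 106.5 T [ -73.3 -120.4   72.4] R [-2.000e-04 -5.000e-04 -3.748e-01] q1,q6 [ 0.87 -0.99] t 0.6 w 87.8
```

```bash
python3 -m jog '{"translation":[[-25,-40,20],[-50,-80,45],[-73,-120,72],[-73,-120,72],[-73,-120,72]],"delta_rot":[[0,0,-0.12],[0,0,-0.24],[0,0,-0.375],[0,0,-0.375],[0,0,-0.375]],"hand":[1,1,1,1,1]}'; python3 - <<'E'
from h import *
t=[cv2.cvtColor(optics.get_image(n),cv2.COLOR_RGB2BGR) for n in ("top","scene")]
a=t[0][80:280,220:440];b=t[1][120:320,200:420]
cv2.imwrite("pics/a1.png",np.hstack([cv2.resize(a,(400,364)),cv2.resize(b,(400,364))]))
E
python3 plan.py 462 350 31 128
```

```text
t: 1.1
ee_pos: [460.4, 349.9, 149.5]
orientation: [1.007, -2.973, 0.001]
ft_force: [0.1, 0.1, 0.8]
width: 88.0
pos [460.  352.  151.1] jaw 127.6 T [ -0.3  -2.9 120.1] R [ 0.0004  0.0003 -0.0067] q1,q6 [ 0.63 -1.6 ] t 1.2 w 88.1
```

View pics/a1.png

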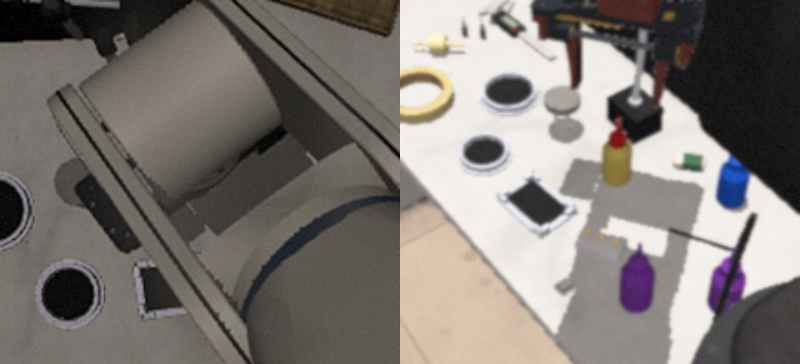

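Scene view: the open gripper straddles the bottle (617,160), with fingers at (575,60) and (672,60), and the pole is clear behind it. I'll descend and grip.

```bash
python3 -m jog '{"translation":[[0,-1,35],[0,-2,65],[0,-2,90],[0,-2,110],[0,-2,120]],"delta_rot":[[0,0,0],[0,0,0],[0,0,0],[0,0,0],[0,0,0]],"hand":[1,1,1,1,1]}'; python3 -m jog '{"translation":[[0,0,0],[0,0,0],[0,0,0],[0,0,0],[0,0,0]],"delta_rot":[[0,0,0],[0,0,0],[0,0,0],[0,0,0],[0,0,0]],"hand":[-0.5,-0.5,-0.5,-0.5,-0.5]}'; python3 -m jog '{"translation":[[0,0,0],[0,0,0],[0,0,0],[0,0,0],[0,0,0]],"delta_rot":[[0,0,0],[0,0,0],[0,0,0],[0,0,0],[0,0,0]],"hand":[-0.5,-0.5,-0.5,-0.5,-0.5]}'; python3 plan.py 345 479.5 76 128
```

```text
t: 1.7
ee_pos: [460.2, 351.0, 30.0]
orientation: [1.017, -2.972, 0.0]
ft_force: [-0.3, -0.2, 0.1]
width: 87.3
t: 2.2
ee_pos: [462.0, 349.9, 31.5]
orientation: [-1.015, 2.972, 0.001]
ft_force: [0.1, 0.6, -0.5]
width: 51.2
t: 2.7
ee_pos: [461.7, 349.7, 30.9]
orientation: [-1.015, 2.973, 0.0]
ft_force: [-0.9, -1.3, 4.6]
width: 37.6
pos [461.7 349.7  30.9] jaw 127.7 T [ 12.9 174.1 -45.1] R [-0.0001  0.0003 -0.0051] q1,q6 [ 0.63 -1.6 ] t 2.7 w 37.6
```

```bash
python3 -m jog '{"translation":[[0,0,-15],[0,0,-35],[0,0,-50],[2,15,-50],[4,40,-50]],"delta_rot":[[0,0,0],[0,0,0],[0,0,0],[0,0,0],[0,0,0]],"hand":[-0.5,-0.5,-0.5,-0.5,-0.5]}'; python3 -m jog '{"translation":[[3,30,0],[5,65,0],[7,100,0],[8,122,0],[9,134,0]],"delta_rot":[[0,0,0],[0,0,0],[0,0,0],[0,0,0],[0,0,0]],"hand":[-0.5,-0.5,-0.5,-0.5,-0.5]}';python3 -m jog '{"translation":[[0,0,0],[0,0,0]],"delta_rot":[[0,0,0],[0,0,0]],"hand":[-0.5,-0.5]}'; python3 - <<'E'
from h import *
t=[cv2.cvtColor(optics.get_image(n),cv2.COLOR_RGB2BGR) for n in ("top","scene")]
a=t[0][120:280,190:350];b=t[1][110:270,180:340]
cv2.imwrite("pics/a2.png",np.hstack([cv2.resize(a,(400,400)),cv2.resize(b,(400,400))]))
E
python3 plan.py 345 479.5 36 128
```

```text
t: 3.2
ee_pos: [433.9, 379.1, 81.3]
orientation: [-1.012, 2.973, 0.001]
ft_force: [0.3, 0.5, -0.2]
width: 37.5
t: 3.7
ee_pos: [342.5, 480.9, 80.3]
orientation: [1.018, -2.971, 0.0]
ft_force: [-0.3, 0.3, -1.0]
width: 37.7
t: 3.9
ee_pos: [344.6, 478.9, 80.4]
orientation: [1.016, -2.972, 0.001]
ft_force: [0.2, 0.2, -0.7]
width: 37.7
pos [345.3 478.5  80.5] jaw 127.7 T [-0.4  1.  44.5] R [-0.0003 -0.0005 -0.006 ] q1,q6 [ 0.93 -1.3 ] t 4.0 w 37.7
```

View pics/a2.png

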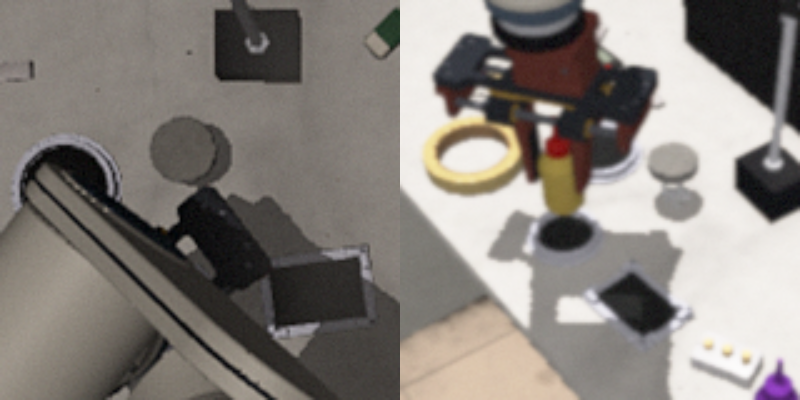

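The bottle is held upright over the dish (crop right (563,235)). I'll lower it slowly.

```bash
python3 -m jog '{"translation":[[0,1,15],[0,1,28],[0,1,36],[0,1,40],[0,1,43]],"delta_rot":[[0,0,0],[0,0,0],[0,0,0],[0,0,0],[0,0,0]],"hand":[-0.5,-0.5,-0.5,-0.5,-0.5]}'; python3 -m jog '{"translation":[[0,0,1],[0,0,1],[0,0,1]],"delta_rot":[[0,0,0],[0,0,0],[0,0,0]],"hand":[-0.5,-0.5,-0.5]}'
```

```text
t: 4.5
ee_pos: [344.1, 479.8, 36.8]
orientation: [1.015, -2.972, 0.001]
ft_force: [-0.3, -0.2, -0.8]
width: 37.8
t: 4.8
ee_pos: [344.3, 480.4, 37.0]
orientation: [-1.015, 2.972, 0.001]
ft_force: [0.4, 0.1, -1.3]
width: 37.9
```

```bash
python3 -m jog '{"translation":[[0,0,0.7],[0,0,1.3],[0,0,1.3]],"delta_rot":[[0,0,0],[0,0,0],[0,0,0]],"hand":[-0.5,-0.5,-0.5]}'
```

```text
t: 5.1
ee_pos: [344.4, 480.4, 35.9]
orientation: [-1.015, 2.972, 0.001]
ft_force: [-0.4, -0.8, 4.0]
width: 37.4
```

```bash
python3 -m jog '{"translation":[[0,0,0],[0,0,0],[0,0,0],[0,0,0],[0,0,0]],"delta_rot":[[0,0,0],[0,0,0],[0,0,0],[0,0,0],[0,0,0]],"hand":[0.0,0.2,0.5,0.5,0.5]}';python3 -m jog '{"translation":[[0,0,-10],[0,0,-40],[0,0,-80],[0,0,-115],[0,0,-115]],"delta_rot":[[0,0,0],[0,0,0],[0,0,0],[0,0,0],[0,0,0]],"hand":[1,1,1,1,1]}'; python3 plan.py 457 463 151 57
```

```text
t: 5.6
ee_pos: [344.2, 480.1, 35.3]
orientation: [1.015, -2.973, 0.0]
ft_force: [0.6, -0.2, -0.3]
width: 65.9
t: 6.1
ee_pos: [346.2, 482.9, 156.1]
orientation: [-1.013, 2.966, 0.008]
ft_force: [0.3, -0.9, -0.0]
width: 87.7
pos [346.2 482.9 156.1] jaw 127.7 T [-75.5 -83.5   5.5] R [0.0077 0.0063 1.2342] q1,q6 [ 0.93 -1.3 ] t 6.1 w 87.7
```

```bash
python3 -m jog '{"translation":[[0,0,0],[0,0,0],[-5,-5,0],[-10,-12,0],[-20,-22,0]],"delta_rot":[[0,0,0.14],[0,0,0.28],[0,0,0.42],[0,0,0.56],[0,0,0.7]],"hand":[1,1,1,1,1]}';python3 plan.py 457 463 151 57
```

```text
t: 6.6
ee_pos: [372.9, 474.5, 150.0]
orientation: [-0.074, -3.14, 0.002]
ft_force: [0.3, -0.5, 0.5]
width: 87.7
pos [372.9 474.5 150. ] jaw 87.3 T [-84.5  -7.6  -1.1] R [-0.0012 -0.0006  0.5291] q1,q6 [ 0.88 -0.64] t 6.6 w 87.7
```

```bash
python3 -m jog '{"translation":[[-15,0,0],[-35,-2,0],[-60,-5,0],[-84,-8,0],[-84,-8,0]],"delta_rot":[[0,0,0.14],[0,0,0.28],[0,0,0.42],[0,0,0.53],[0,0,0.53]],"hand":[1,1,1,1,1]}';python3 -m jog '{"translation":[[0,0,0],[0,0,0]],"delta_rot":[[0,0,0],[0,0,0]],"hand":[1,1]}'; python3 - <<'E'
from h import *
t=[cv2.cvtColor(optics.get_image(n),cv2.COLOR_RGB2BGR) for n in ("top","scene")]
a=t[0][120:280,190:350];b=t[1][110:270,180:340]
cv2.imwrite("pics/a3.png",np.hstack([cv2.resize(a,(400,400)),cv2.resize(b,(400,400))]))
E
python3 plan.py 457 463 14 57
```

```text
t: 7.1
ee_pos: [459.4, 462.9, 150.1]
orientation: [0.892, 3.012, 0.001]
ft_force: [-0.5, 0.4, -0.3]
width: 88.0
t: 7.3
ee_pos: [456.0, 463.3, 150.0]
orientation: [-0.883, -3.014, 0.002]
ft_force: [-0.5, -0.2, -0.2]
width: 87.6
pos [456.  463.6 150.2] jaw 57.3 T [ -1.2   0.2 136.2] R [-0.0007 -0.0002  0.006 ] q1,q6 [ 0.78 -0.23] t 7.4 w 87.6
```

View pics/a3.png

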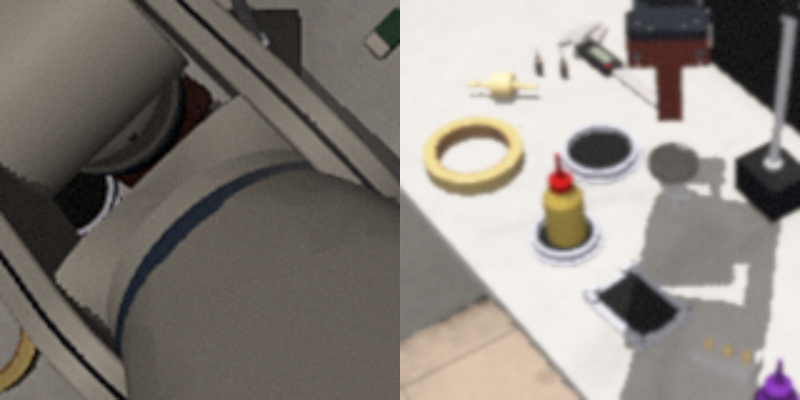

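The bottle stands upright and about centred in the small dish (crop right (565,225)). The gripper is over the jar (675,163) with the pole clear. I'll descend and grip the jar.

```bash
python3 -m jog '{"translation":[[-1,0,40],[-1,0,80],[-1,0,110],[-1,0,128],[-1,0,136]],"delta_rot":[[0,0,0],[0,0,0],[0,0,0],[0,0,0],[0,0,0]],"hand":[1,1,1,1,1]}'; python3 -m jog '{"translation":[[0,0,0],[0,0,0],[0,0,0],[0,0,0],[0,0,0]],"delta_rot":[[0,0,0],[0,0,0],[0,0,0],[0,0,0],[0,0,0]],"hand":[-0.2,-0.2,-0.2,-0.2,-0.2]}'; python3 -m jog '{"translation":[[0,0,0],[0,0,0],[0,0,0]],"delta_rot":[[0,0,0],[0,0,0],[0,0,0]],"hand":[-0.2,-0.2,-0.2]}'; python3 plan.py 433.5 561.5 64 57
```

```text
t: 7.9
ee_pos: [456.8, 462.5, 12.7]
orientation: [-0.884, -3.013, 0.003]
ft_force: [0.1, 0.3, -0.2]
width: 87.8
t: 8.4
ee_pos: [458.6, 463.6, 15.5]
orientation: [0.886, 3.013, 0.003]
ft_force: [0.5, 0.9, 0.0]
width: 51.4
t: 8.7
ee_pos: [458.6, 463.7, 15.4]
orientation: [0.886, 3.013, 0.003]
ft_force: [0.2, 0.7, 5.8]
width: 48.7
pos [458.6 463.7  15.4] jaw 57.2 T [ 74.1  68.8 -48.5] R [0.0021 0.0004 0.0042] q1,q6 [ 0.77 -0.23] t 8.7 w 48.7
```

```bash
python3 -m jog '{"translation":[[0,0,-15],[0,0,-35],[0,0,-50],[12,12,-50],[35,32,-50]],"delta_rot":[[0,0,0],[0,0,0],[0,0,0],[0,0,0],[0,0,0]],"hand":[-0.2,-0.2,-0.2,-0.2,-0.2]}'; python3 -m jog '{"translation":[[20,20,0],[32,31,0],[39,37,0],[39,37,0],[39,37,0]],"delta_rot":[[0,0,0],[0,0,0],[0,0,0],[0,0,0],[0,0,0]],"hand":[-0.2,-0.2,-0.2,-0.2,-0.2]}';python3 plan.py 433.5 561.5 20 57; python3 - <<'E'
from h import *
t=[cv2.cvtColor(optics.get_image(n),cv2.COLOR_RGB2BGR) for n in ("top","scene")]
a=t[0][120:280,160:320];b=t[1][90:250,180:340]
cv2.imwrite("pics/a4.png",np.hstack([cv2.resize(a,(400,400)),cv2.resize(b,(400,400))]))
E
```

```text
t: 9.2
ee_pos: [446.3, 508.7, 65.1]
orientation: [0.889, 3.013, 0.0]
ft_force: [0.5, -0.1, -1.0]
width: 48.5
t: 9.7
ee_pos: [432.8, 560.2, 63.8]
orientation: [-0.886, -3.014, 0.002]
ft_force: [0.2, -0.8, -1.3]
width: 48.3
pos [432.8 560.2  63.8] jaw 57.2 T [ 0.1  1.6 43.8] R [-0.0014  0.0001  0.0043] q1,q6 [ 0.9 -0.1] t 9.7 w 48.3
```

View pics/a4.png

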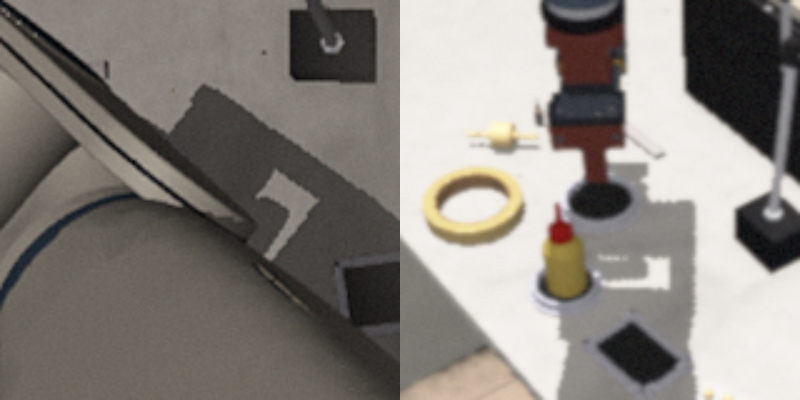

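```bash
python3 -m jog '{"translation":[[0,1,15],[0,1,28],[0,1,36],[0,1,40],[0,1,42]],"delta_rot":[[0,0,0],[0,0,0],[0,0,0],[0,0,0],[0,0,0]],"hand":[-0.2,-0.2,-0.2,-0.2,-0.2]}'; python3 -m jog '{"translation":[[0,0,1],[0,0,1],[0,0,1]],"delta_rot":[[0,0,0],[0,0,0],[0,0,0]],"hand":[-0.2,-0.2,-0.2]}'; python3 -m jog '{"translation":[[0,0,1],[0,0,1],[0,0,1]],"delta_rot":[[0,0,0],[0,0,0],[0,0,0]],"hand":[-0.2,-0.2,-0.2]}'
```

```text
t: 10.3
ee_pos: [433.3, 561.4, 21.3]
orientation: [-0.886, -3.014, 0.002]
ft_force: [0.5, 0.5, -0.7]
width: 49.2
t: 10.6
ee_pos: [433.7, 562.2, 21.9]
orientation: [0.886, 3.014, 0.001]
ft_force: [0.1, -0.5, -1.4]
width: 48.7
t: 10.9
ee_pos: [433.6, 561.9, 20.5]
orientation: [0.886, 3.014, 0.0]
ft_force: [0.8, -0.6, -1.1]
width: 48.6
```

```bash
python3 -m jog '{"translation":[[0,0,0.8],[0,0,0.8],[0,0,0.8]],"delta_rot":[[0,0,0],[0,0,0],[0,0,0]],"hand":[-0.2,-0.2,-0.2]}'; python3 -m jog '{"translation":[[0,0,0.8],[0,0,0.8],[0,0,0.8]],"delta_rot":[[0,0,0],[0,0,0],[0,0,0]],"hand":[-0.2,-0.2,-0.2]}'
```

```text
t: 11.2
ee_pos: [433.6, 561.9, 20.4]
orientation: [0.886, 3.014, 0.0]
ft_force: [-2.0, -2.1, 5.2]
width: 48.2
t: 11.5
ee_pos: [433.6, 561.9, 20.4]
orientation: [0.886, 3.014, 0.0]
ft_force: [-2.8, -4.0, 10.5]
width: 48.5
```

```bash
python3 -m jog '{"translation":[[0,0,-0.8],[0,0,-0.8],[0,0,-0.8],[0,0,-0.8],[0,0,-0.8]],"delta_rot":[[0,0,0],[0,0,0],[0,0,0],[0,0,0],[0,0,0]],"hand":[0.2,0.4,0.7,0.7,0.7]}';python3 -m jog '{"translation":[[0,0,-10],[0,0,-40],[0,0,-80],[0,0,-125],[0,0,-125]],"delta_rot":[[0,0,0],[0,0,0],[0,0,0],[0,0,0],[0,0,0]],"hand":[1,1,1,1,1]}'; python3 plan.py 381 269.5 121 28.6
```

```text
t: 12.0
ee_pos: [433.5, 561.8, 19.3]
orientation: [-0.886, -3.014, 0.0]
ft_force: [0.2, -0.3, -0.7]
width: 74.4
t: 12.5
ee_pos: [436.3, 565.3, 152.7]
orientation: [0.885, 3.01, 0.018]
ft_force: [0.2, 0.7, 0.3]
width: 88.0
pos [436.3 565.3 152.7] jaw 57.2 T [-113.6 -279.1   28.5] R [ 0.0121 -0.0019  0.4998] q1,q6 [ 0.9 -0.1] t 12.5 w 88.0
```

```bash
python3 -m jog '{"translation":[[-16,-40,0],[-32,-80,0],[-48,-118,0],[-64,-156,0],[-80,-195,0]],"delta_rot":[[0,0,0.08],[0,0,0.16],[0,0,0.25],[0,0,0.35],[0,0,0.45]],"hand":[1,1,1,1,1]}';python3 plan.py 381 269.5 121 28.6
```

```text
t: 13.0
ee_pos: [394.8, 353.1, 144.8]
orientation: [1.541, 2.737, 0.001]
ft_force: [0.9, 0.2, 0.3]
width: 88.2
pos [394.8 353.1 144.8] jaw 31.2 T [-64.3 -55.2  23.8] R [0.0005 0.     0.0461] q1,q6 [0.71 0.16] t 13.0 w 88.2
```

```bash
python3 -m jog '{"translation":[[-28,-24,10],[-55,-47,20],[-64,-55,24],[-64,-55,24],[-64,-55,24]],"delta_rot":[[0,0,0.05],[0,0,0.05],[0,0,0.05],[0,0,0.05],[0,0,0.05]],"hand":[0.6,0.6,0.6,0.6,0.6]}'; python3 - <<'E'
from h import *
t=[cv2.cvtColor(optics.get_image(n),cv2.COLOR_RGB2BGR) for n in ("top","scene")]
a=t[0][120:280,160:320];b=t[1][140:300,210:370]
cv2.imwrite("pics/a5.png",np.hstack([cv2.resize(a,(400,400)),cv2.resize(b,(400,400))]))
E
python3 plan.py 381 269.5 3 28.6
```

```text
t: 13.5
ee_pos: [382.9, 272.5, 121.1]
orientation: [1.604, 2.7, 0.003]
ft_force: [-0.3, 0.3, -0.0]
width: 69.9
pos [382.9 272.9 121.1] jaw 28.6 T [ -2.1  -3.5 118.1] R [ 0.002  -0.0003  0.0006] q1,q6 [0.59 0.09] t 13.6 w 70.4
```

View pics/a5.png

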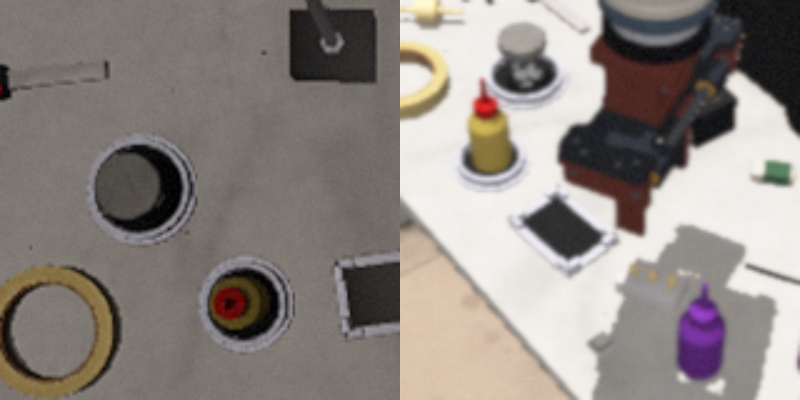

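The top view shows the jar in the large dish and the bottle in the small one. The scene view shows the gripper above the block (655,285), with the purple bottle (703,340) to the side. I'll descend with the jaws partly open.

```bash
python3 -m jog '{"translation":[[-2,-3,40],[-2,-3,75],[-2,-3,98],[-2,-3,110],[-2,-3,116]],"delta_rot":[[0,0,0],[0,0,0],[0,0,0],[0,0,0],[0,0,0]],"hand":[0.3,0.3,0.3,0.3,0.3]}'; python3 -m jog '{"translation":[[0,0,0],[0,0,0]],"delta_rot":[[0,0,0],[0,0,0]],"hand":[0.3,0.3]}'; python3 plan.py 381 269.5 4 28.6; python3 - <<'E'
from h import *
b=cv2.cvtColor(optics.get_image("scene"),cv2.COLOR_RGB2BGR)[190:310,250:370]
cv2.imwrite("pics/a6.png",cv2.resize(b,(480,480),interpolation=cv2.INTER_CUBIC))
print("jar cap",at("top",160+127/2.5,120+185/2.5,63),"red cap",at("top",160+230/2.5,120+302/2.5,81))
E
```

```text
t: 14.1
ee_pos: [380.1, 268.8, 3.7]
orientation: [-1.603, -2.702, 0.001]
ft_force: [0.5, -0.2, -0.2]
width: 56.9
t: 14.3
ee_pos: [380.7, 268.7, 5.3]
orientation: [1.603, 2.701, 0.002]
ft_force: [0.8, -0.1, -0.7]
width: 56.9
pos [380.7 268.7   5.3] jaw 28.6 T [0.6 0.6 1.3] R [ 0.0014 -0.0001  0.0001] q1,q6 [0.59 0.09] t 14.3 w 56.9
jar cap [431.68933388 559.40417182] red cap [347.05553044 480.1150155 ]
```

View pics/a6.png

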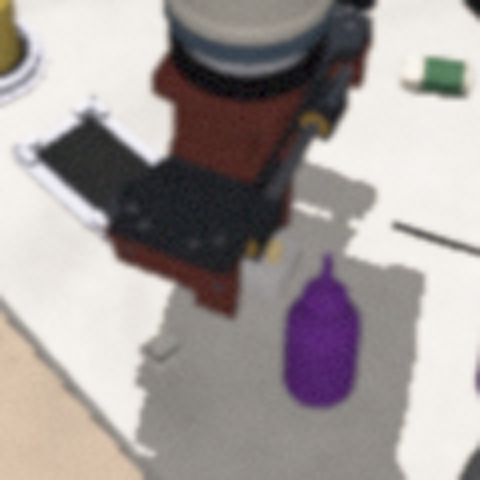

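The fingers are down either side of the block (270,255 in the crop) and everything else is clear. I'll grip it.

```bash
python3 -m jog '{"translation":[[0,0,1],[0,0,1],[0,0,1],[0,0,1],[0,0,1]],"delta_rot":[[0,0,0],[0,0,0],[0,0,0],[0,0,0],[0,0,0]],"hand":[-0.6,-0.6,-0.6,-0.6,-0.6]}'; python3 -m jog '{"translation":[[0,0,0],[0,0,0]],"delta_rot":[[0,0,0],[0,0,0]],"hand":[-0.6,-0.6]}';  python3 -m jog '{"translation":[[0,0,-5],[0,0,-20],[0,0,-40],[0,0,-50],[0,0,-50]],"delta_rot":[[0,0,0],[0,0,0],[0,0,0],[0,0,0],[0,0,0]],"hand":[-0.6,-0.6,-0.6,-0.6,-0.6]}'; python3 plan.py 352.5 366.5 54 8.7
```

```text
t: 14.85
ee_pos: [380.9, 268.5, 4.0]
orientation: [1.604, 2.7, 0.002]
ft_force: [0.6, 0.0, 5.1]
width: 31.6
t: 15.05
ee_pos: [380.8, 268.5, 4.0]
orientation: [1.604, 2.7, 0.002]
ft_force: [1.1, 0.4, 6.3]
width: 31.7
t: 15.55
ee_pos: [380.5, 268.4, 54.6]
orientation: [1.604, 2.701, 0.003]
ft_force: [-0.3, 0.4, -1.5]
width: 31.7
pos [380.5 268.4  54.6] jaw 28.6 T [99.6 22.3  0.7] R [ 0.0018 -0.0005  0.3472] q1,q6 [0.59 0.09] t 15.55 w 31.7
```

```bash
python3 -m jog '{"translation":[[15,3,0],[45,10,0],[75,17,0],[93,21,0],[100,22,0]],"delta_rot":[[0,0,0.1],[0,0,0.2],[0,0,0.28],[0,0,0.347],[0,0,0.347]],"hand":[-0.6,-0.6,-0.6,-0.6,-0.6]}';python3 -m jog '{"translation":[[0,0,20],[0,0,25],[0,0,25]],"delta_rot":[[0,0,0],[0,0,0],[0,0,0]],"hand":[-0.6,-0.6,-0.6]}'; python3 plan.py 352.5 366.5 9 8.7; python3 - <<'E'
from h import *
t=[cv2.cvtColor(optics.get_image(n),cv2.COLOR_RGB2BGR) for n in ("top","scene")]
a=t[0][160:280,270:390];b=t[1][180:300,220:340]
cv2.imwrite("pics/a7.png",np.hstack([cv2.resize(a,(400,400)),cv2.resize(b,(400,400))]))
E
```

```text
t: 16.05
ee_pos: [350.9, 367.6, 52.8]
orientation: [-2.045, -2.385, 0.001]
ft_force: [-0.0, -0.3, -1.3]
width: 32.1
t: 16.35
ee_pos: [350.7, 365.0, 27.4]
orientation: [-2.045, -2.384, 0.005]
ft_force: [-0.3, -0.1, -1.6]
width: 31.9
pos [350.7 365.   27.4] jaw 8.7 T [ 1.3  2.  18.4] R [-0.0028  0.0021  0.0008] q1,q6 [0.78 0.63] t 16.35 w 31.9
```

View pics/a7.png

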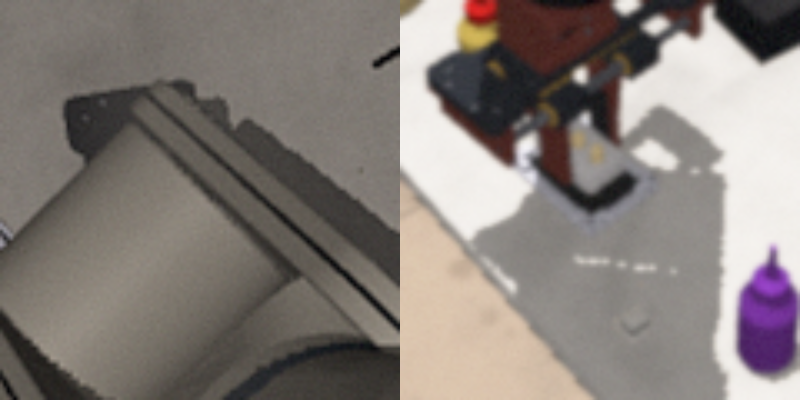

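The block is in the jaws over the rectangular nest (crop right (595,185)), lengthwise with it. I'll lower it.

```bash
python3 -m jog '{"translation":[[1,1,6],[1.3,2,11],[1.3,2,14],[1.3,2,16],[1.3,2,16]],"delta_rot":[[0,0,0],[0,0,0],[0,0,0],[0,0,0],[0,0,0]],"hand":[-0.6,-0.6,-0.6,-0.6,-0.6]}'; python3 -m jog '{"translation":[[0,0,1],[0,0,1],[0,0,1]],"delta_rot":[[0,0,0],[0,0,0],[0,0,0]],"hand":[-0.6,-0.6,-0.6]}'; python3 -m jog '{"translation":[[0,0,0.8],[0,0,0.8],[0,0,0.8]],"delta_rot":[[0,0,0],[0,0,0],[0,0,0]],"hand":[-0.6,-0.6,-0.6]}'
```

```text
t: 16.95
ee_pos: [353.2, 367.8, 12.3]
orientation: [-2.046, -2.384, 0.001]
ft_force: [0.0, 0.4, -1.6]
width: 31.8
t: 17.25
ee_pos: [353.4, 368.1, 11.7]
orientation: [2.046, 2.384, 0.0]
ft_force: [-1.0, 0.1, -0.8]
width: 31.7
t: 17.55
ee_pos: [353.3, 368.0, 10.8]
orientation: [-2.046, -2.384, -0.0]
ft_force: [0.2, 0.4, -1.5]
width: 32.2
```

```bash
python3 -m jog '{"translation":[[0,0,0.8],[0,0,0.8],[0,0,0.8]],"delta_rot":[[0,0,0],[0,0,0],[0,0,0]],"hand":[-0.6,-0.6,-0.6]}'; python3 -m jog '{"translation":[[0,0,0.7],[0,0,0.7],[0,0,0.7]],"delta_rot":[[0,0,0],[0,0,0],[0,0,0]],"hand":[-0.6,-0.6,-0.6]}'
```

```text
t: 17.85
ee_pos: [353.3, 368.0, 9.9]
orientation: [-2.046, -2.384, 0.0]
ft_force: [-0.0, 0.6, -1.5]
width: 31.8
t: 18.15
ee_pos: [353.3, 368.0, 9.3]
orientation: [2.046, 2.384, -0.0]
ft_force: [0.3, 0.3, -1.9]
width: 31.8
```

```bash
python3 -m jog '{"translation":[[0,0,0.6],[0,0,0.6],[0,0,0.6]],"delta_rot":[[0,0,0],[0,0,0],[0,0,0]],"hand":[-0.6,-0.6,-0.6]}'; python3 -m jog '{"translation":[[0,0,0],[0,0,0],[0,0,0],[0,0,0],[0,0,0]],"delta_rot":[[0,0,0],[0,0,0],[0,0,0],[0,0,0],[0,0,0]],"hand":[-0.1,0.2,0.3,0.3,0.3]}';python3 -m jog '{"translation":[[0,0,-10],[0,0,-40],[0,0,-80],[0,0,-125],[0,0,-150]],"delta_rot":[[0,0,0],[0,0,0],[0,0,0],[0,0,0],[0,0,0]],"hand":[0.3,0.3,0.3,0.3,0.3]}'; python3 plan.py 250 600 220 70
```

```text
t: 18.45
ee_pos: [353.4, 368.0, 9.0]
orientation: [2.046, 2.384, 0.0]
ft_force: [-1.6, -1.0, 4.9]
width: 31.9
t: 18.95
ee_pos: [353.4, 368.0, 8.6]
orientation: [-2.046, -2.384, 0.0]
ft_force: [-0.8, -1.0, 0.7]
width: 57.3
t: 19.45
ee_pos: [354.2, 368.9, 162.5]
orientation: [2.046, 2.383, 0.007]
ft_force: [0.1, -0.0, -0.2]
width: 57.2
pos [354.2 368.9 162.5] jaw 8.7 T [244.4 -67.8 -57.1] R [ 4.4000e-03 -4.0000e-04 -1.0697e+00] q1,q6 [0.78 0.63] t 19.45 w 57.2
```

```bash
python3 -m jog '{"translation":[[25,-5,-40],[70,-15,-57],[115,-30,-57],[160,-45,-57],[205,-60,-57]],"delta_rot":[[0,0,-0.12],[0,0,-0.24],[0,0,-0.36],[0,0,-0.48],[0,0,-0.6]],"hand":[1,1,1,1,1]}'; python3 -m jog '{"translation":[[0,0,0],[0,0,0]],"delta_rot":[[0,0,0],[0,0,0]],"hand":[1,1]}'; python3 - <<'E'
from h import *
t=[cv2.cvtColor(optics.get_image(n),cv2.COLOR_RGB2BGR) for n in ("top","scene")]
for n,i in zip(("top","scene"),t): cv2.imwrite(f"pics/{n}9.png",i)
a=t[0][100:270,190:360];b=t[1][120:290,210:380]
cv2.imwrite("pics/a8.png",np.hstack([cv2.resize(a,(400,400)),cv2.resize(b,(400,400))]))
E
```

```text
t: 19.95
ee_pos: [261.9, 563.0, 217.0]
orientation: [1.244, 2.885, 0.002]
ft_force: [1.4, -0.0, -0.2]
width: 87.9
t: 20.15
ee_pos: [262.2, 561.7, 215.8]
orientation: [1.249, 2.882, -0.001]
ft_force: [-0.4, -0.2, -0.6]
width: 87.8
```

View pics/a8.png

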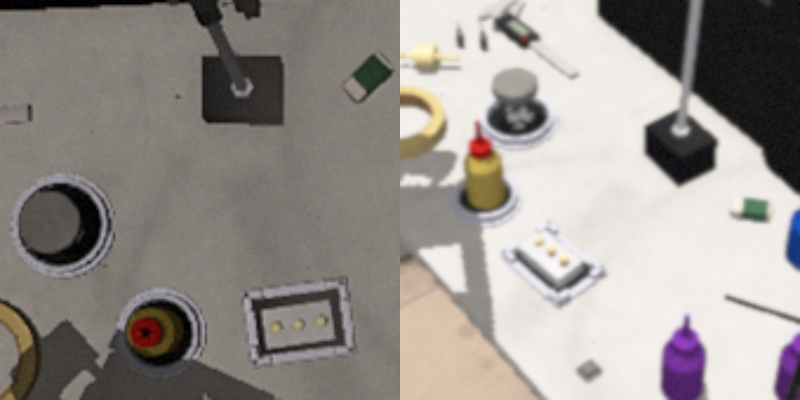

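All three sit in their nests. The block centre is at crop (298,323) against (299,321) for its nest, and the eraser and hex key have not moved. I'll hand in.

```bash
python3 -c "
from workcell import ctrl,get_obs
print(get_obs()['t'],ctrl.close_job())"
```

```text
the job is handed in; nothing more can be done
20.25 None
```

The oil bottle, screw jar and trial-mass block are each in their own nest, and I handed the job in at 20.25 s of the 80 s allowed; no verdict is reported. I gripped and placed them in that order, feeling each touch down (4–10 N) at about 5 mm above its grip height, which matches the nest floors.

**Centring:**
- **Bottle:** about 2 mm from the nest centre (cap measured in the top view).
- **Jar:** about 4 mm from the nest centre (cap measured in the top view).
- **Block:** judged by eye in the last crop, it is roughly 1–2 mm off and lengthwise between the stops.

**Bystanders and clearance:** The eraser and hex key look unmoved in the last views, though I did not measure their shift. The gripper is open and well clear of everything.

**Checks that disagreed:** The two cameras differ by about 3 mm in y, and a first colour-mask fit of the rectangular nest caught only part of it. I used the nest's corner pixels instead. No other check failed.

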